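Fetch the setting anvil from behind the tools

TASK

Get the small steel setting anvil ready on the stone slab: first clear the tool cup, the wooden weight and the maul that crowd it onto the cork mat, all three standing upright and the anvil left where it is, then set the anvil down in the middle of the round leather pad on the slab. Only after that, put the cup, the weight and the maul each back upright on the very spot of the storage board where it stood at the start; keep everything from toppling and do not disturb the glass jar.

Things in the scene. Friction and masses are not known exactly. Their poses are not given: they have to be found in the camera images.
- cup: Round brown leather cup packed with steel punches (one rigid piece, 0.21 to 0.37 kg), 58 mm in diameter, its rim 90 mm high, the punches reaching 118 mm. Origin: centre of its underside, z up. Grip it round the leather, 60 to 85 mm up. At the start it stands on one of the three large dark round leather spots of the storage board.
- weight: Dark wooden pressing weight: pyramid with 60 mm square base, 40 mm wide at its top 92 mm up, and a round brass knob, 22 mm in diameter from 104 to 122 mm height (whole height 124 mm). 0.33 to 0.59 kg. Origin: centre of its underside, z up. The sides slope: lift it by the knob. Stands on another of the three large spots. Its yaw is free.
- maul: Leatherworker's maul standing on its head: white plastic cylinder 60 mm in diameter and 75 mm high, with an upright round wooden handle 26 mm in diameter from 75 to 175 mm height. 0.30 to 0.52 kg. Origin: centre of the head's underside, z up along the handle. Stands on another of the three large spots.
- anvil: Rivet-setting anvil: plain steel puck 38 mm high, 52 mm in diameter at its foot (lowest 7 mm) and 48 mm above, with a small dimple on top, 0.36 to 0.62 kg. Origin: centre of its underside, z up. Stands on the small dark spot of the board, between and behind cup, weight and maul, with about 8 to 15 mm to each of them.
- board: Fixed light-wood storage board, 200 (x) by 240 mm (y), 12 mm thick, with a rail 40 mm high and 14 mm thick along its far edge (x = +104 mm). Origin: centre of its underside, x away from the robot at yaw 0. Flat dark round spots on it: 68 mm across at (-45, 0), (22, 67), (22, -67) mm for cup, weight and maul (which stands where differs), 54 mm at (22, 0) for the anvil.
- mat: Fixed cork mat, 300 mm (x) by 170 mm (y), 4 mm thick: the side area, empty at the start, to the left or right of the board. Origin: centre of its underside, x along its length. A thing stands on it when the centre of its underside is over the mat.
- slab: Fixed grey stone slab, 290 mm (x) by 170 mm (y), 30 mm high, on the other side of the board. Origin: centre of its underside. Besides the pad it carries a steel stamp and a lump of wax (up to 16 mm high) towards its far end (+x); they may stay.
- pad: Round brown leather pad 84 mm in diameter, 3 mm thick, fixed on the slab: the anvil's target. Origin: centre of its underside, 30 mm above the table; the anvil stands 33 mm above the table.
- jar: Closed amber glass jar with brass lid, a bystander, 48 mm in diameter, 75 mm high, standing on the table between robot and board. Origin: centre of its underside. Other low bystanders (flat round tin, steel rule, up to 20 mm high) lie near it.

How it is judged:
On the way, in this order (a step that is already met when the one before it is completed fails the run):
1. cup, weight and maul all stand upright and released on the cork mat, while the anvil still stands where it stood (within 20 mm) (x of cup in the frame of mat between -0.15 and 0.15 m and y of cup in the frame of mat between -0.085 and 0.085 m and z of cup in the frame of mat between -0.002 and 0.01 m and linear speed of each of cup, weight, maul below 0.03 m/s and angle between each of cup, weight, maul's own z axis and vertical below 0.12 rad and x of weight in the frame of mat between -0.15 and 0.15 m and y of weight in the frame of mat between -0.085 and 0.085 m and z of weight in the frame of mat between -0.002 and 0.01 m and x of maul in the frame of mat between -0.15 and 0.15 m and y of maul in the frame of mat between -0.085 and 0.085 m and z of maul in the frame of mat between -0.002 and 0.01 m and contact force between the fingers and cup below 0.1 N and contact force between the fingers and weight below 0.1 N and contact force between the fingers and maul below 0.1 N and distance of anvil from where it was at the start of the episode below 0.02 m), for 0.2 s.
2. the anvil stands released on the round pad, within 12 mm of its centre, the other three still on the mat (horizontal distance between anvil and pad below 0.012 m and z of anvil in the frame of pad between -0.002 and 0.008 m and linear speed of each of anvil, cup, weight, maul below 0.03 m/s and angle between each of anvil, cup, weight, maul's own z axis and vertical below 0.12 rad and contact force between the fingers and anvil below 0.1 N and x of cup in the frame of mat between -0.15 and 0.15 m and y of cup in the frame of mat between -0.085 and 0.085 m and z of cup in the frame of mat between -0.002 and 0.01 m and x of weight in the frame of mat between -0.15 and 0.15 m and y of weight in the frame of mat between -0.085 and 0.085 m and z of weight in the frame of mat between -0.002 and 0.01 m and x of maul in the frame of mat between -0.15 and 0.15 m and y of maul in the frame of mat between -0.085 and 0.085 m and z of maul in the frame of mat between -0.002 and 0.01 m), for 0.2 s.
At the end, for the whole second after the job is handed in: The anvil stands upright on the leather pad, its centre within 12 mm of the pad's; cup, weight and maul each stand upright within 15 mm of where they stood at the start; all released and at rest (horizontal distance between anvil and pad below 0.012 m and z of anvil in the frame of pad between -0.002 and 0.008 m and linear speed of each of anvil, cup, weight, maul below 0.03 m/s and angle between each of anvil, cup, weight, maul's own z axis and vertical below 0.12 rad and contact force between the fingers and anvil below 0.1 N and distance of each of cup, weight, maul from where it was at the start of the episode below 0.015 m); the robot touches nothing.
It fails at once if cup, weight, maul or anvil topples (leans more than 0.5 rad) (angle between any of cup, weight, maul, anvil's own z axis and vertical above 0.5 rad).
It fails at once if the glass jar is knocked or moved (more than 25 mm) (distance of jar from where it was at the start of the episode above 0.025 m).
It also fails if it takes over 149 s, if anything falls off the work surface, if the arm or the gripper's body presses on something with over 40 N, if the wrist force passes 120 N, or if a joint passes its speed limit or range.

ROBOT

A 6-joint arm with a two-finger parallel gripper is mounted at the origin on the work surface. World frame = base frame: x ahead of the robot, y to its left, z up, the work surface at z = 0. Lengths are in m, angles in rad, forces in N, time in s.
With the tool pointing down it reaches from about 0.2 to 0.875 m from the base axis. Payload 3.4 kg.
Tool frame: the origin (TCP) lies between the finger pads; the fingertips stand 25 mm ahead of it and the grasp point (between the pads) lies 6 mm ahead of it (r.nose_length is the z of the fingertips in the tool frame, in m); z points along the fingers, x is the direction in which the jaws open and shut, and the axes are right-handed (so a half turn about z gives the same grasp; the last joint's range is limited). The gripper opens to 94 mm and grips with 3 to 60 N. Pads are 16 mm wide; open, the fingers measure 119 mm over their backs; the gripper's body (75 mm by 177 mm) begins 78 mm behind the grasp point.
Start: joints at [1.149, 0.276, 1.505, -0, 1.361, -0.121], TCP at [0.17, 0.549, 0.23] pointing down, gripper open.
Joint ranges: [-2.89, 2.89], [-0.75, 2.08], [0.22, 2.7], [-1.18, 4.32], [0.11, 2.71], [-2.7, 2.7]. Speed limits (rad/s): [2.57, 2.57, 3.14, 3.14, 3.14, 3.14].

INTERFACE

Orientations are given as a unit quaternion [w, x, y, z].
In Python, from plant import r, gripper_to, inverse_kinematics, vision, models, telemetry gives the robot as it stands. Calls block until the motion is done:
- r.move_to(position, orientation): joint-space move of the TCP to a pose.
- r.move_l(position, rot=None, vel=0.15, guard=None): straight line of the TCP; rot=None keeps the orientation; vel is the mean speed in m/s. With guard (N) it stops when the force on the tool has changed by that much, and returns True; else False.
- r.movej(angles): joint-space move.
- gripper_to(opening, f_grip=None): finger opening in m; f_grip is the grip in N (None keeps the last); returns when the fingers have stopped.
- r.hold(seconds).
- inverse_kinematics(position, orientation): joint angles nearest the present ones, or None.
- vision.snapshot(name): name is "side" or "top"; returns the picture (420x560x3 uint8, red, green, blue); there is no depth.
- vision.get_calibration(name): a dict with "fx", "fy", "cx", "cy" (pixels), "position" and "orientation" of the camera in the world. Camera axes: x right, y down, z forward; pixel columns grow to the right and rows downward; lengths in m; the calibration is good to about 2 mm. A picture is of the moment at which its call begins. get_calibration takes no time and is no camera call.
A pose or a line that the arm cannot do raises r.PlanningError and nothing moves.
- r.sign_off(): hands the job in, once; it reports no verdict.
Trained networks look in the newest picture that a camera, given by its name, has taken for a name from the list of things; names that differ only in an ending like _2 or _b are one class to them, and where a whole thing is asked for, a point or a joint stands for the part that bears it (a point fixed in the world has none). Each returns a list of dicts, best first, with "score" (0 to 1); they miss things now and then, are a little off and sometimes report something else, mostly with a low value. They report only what shows in the picture. A call takes as long as a camera call.
- models.boxes_of(thing, camera): "at" ([x, y, z] in m, in world coordinates, good to about 4 mm: the middle of the surface that is visible of it).
- models.regions_of(thing, camera): "pixels" (420x560 bool, what is visible of it).
- models.mark_of(thing, camera): "at" ([x, y, z] in m, in world coordinates, good to about 4 mm: a listed point, or the origin of a listed thing).
Readings, each from a call of its own:
- telemetry.current_t(): time.
- telemetry.current_joints(): joint angles.
- telemetry.current_dq(): joint speeds.
- telemetry.current_joint_efforts(): joint torques, N m.
- telemetry.current_ee_pos(): TCP position.
- telemetry.current_tool_rot(): TCP orientation.
- telemetry.current_wrist_force(): force on the tool from outside, world axes, zero at the start.
- telemetry.current_torque(): the same for the moment, N m.
- telemetry.current_opening(): finger opening in m.
Only numpy, scipy, OpenCV 4.12 (cv2) and the standard library are available. Lean on these libraries where they do the work, as an engineer would, in place of code of your own. Each camera call takes 0.05 s, during which the arm holds its last target. There are 200 camera calls.

## Working session

There is one attempt and no reset: what is moved stays moved. The work goes in short steps, each a Python script; the robot and the scene stay as the last script left them, time stands still between calls to the robot, and variables do not carry over. Pictures are saved under pics/ and viewed, about 12 in all and at most 16, crops included, and the job is handed in when it is done.

```bash
mkdir -p pics; ls; python3 - <<'E'
from plant import r, gripper_to, inverse_kinematics, vision, models, telemetry
import cv2, numpy as np
for c in ("top","side"):
    im=vision.snapshot(c); cv2.imwrite(f"pics/{c}0.png",im[:,:,::-1])
    k=vision.get_calibration(c); print(c,k)
    for t in ("cup","weight","maul","anvil","board","mat","slab","pad","jar"):
        m=models.mark_of(t,c)
        print(t,[(np.round(d["at"],4).tolist(),round(d["score"],2)) for d in m[:2]])
print(telemetry.current_t(),telemetry.current_tool_rot(),r.nose_length)
E
```

```text
pics
top {'fx': 546.5190935299131, 'fy': 546.5190935299131, 'cx': 277.53462132275035, 'cy': 209.4776615667246, 'position': array([0.36110867, 0.01428163, 1.299775  ]), 'orientation': array([ 0.03722973, -0.69774755,  0.71298564, -0.0584276 ])}
cup [([0.6378, -0.0531, 0.0103], 0.72)]
weight [([0.5841, 0.0246, 0.012], 0.78)]
maul [([0.6597, 0.0819, 0.0115], 0.87)]
anvil [([0.647, 0.0141, 0.0132], 0.81)]
board [([0.6272, 0.0179, 0.0006], 0.59)]
mat [([0.5002, 0.3075, 0.0025], 0.75)]
slab [([0.4914, -0.3222, 0.0026], 0.8)]
pad [([0.4797, -0.3349, 0.035], 0.81), ([0.6569, 0.081, 0.012], 0.19)]
jar [([0.3797, 0.1299, -0.0012], 0.79)]
side {'fx': 390.56143512963575, 'fy': 390.56143512963575, 'cx': 282.7119162987088, 'cy': 209.0991047751071, 'position': array([0.29358792, 0.49271563, 0.57937722]), 'orientation': array([ 0.08827014, -0.21730104,  0.8932874 , -0.38344003])}
cup [([0.6357, -0.0513, 0.0176], 0.96), ([0.6609, 0.0837, 0.0093], 0.62)]
weight [([0.58, 0.0224, 0.0128], 0.74)]
maul [([0.6581, 0.0819, 0.0113], 0.71)]
anvil [([0.6506, 0.0125, 0.0122], 0.65)]
board [([0.6249, 0.0197, 0.0019], 0.55), ([0.6375, -0.0488, 0.0153], 0.35)]
mat [([0.5005, 0.3109, -0.003], 0.63)]
slab [([0.4939, -0.3221, 0.0025], 0.8), ([0.4799, -0.3336, 0.0293], 0.18)]
pad [([0.4796, -0.3381, 0.0324], 0.66), ([0.3793, 0.1247, 0.0028], 0.2)]
jar [([0.3746, 0.1264, -0.0005], 0.59)]
1.0 [-2.37376768e-05  8.05080446e-01  5.93165635e-01  5.91679236e-05] 0.025
```

View pics/top0.png

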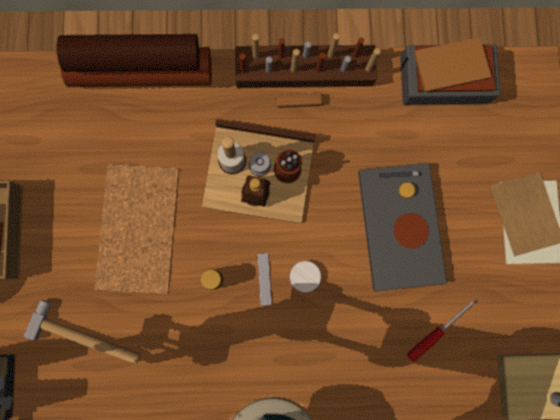

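View pics/side0.png

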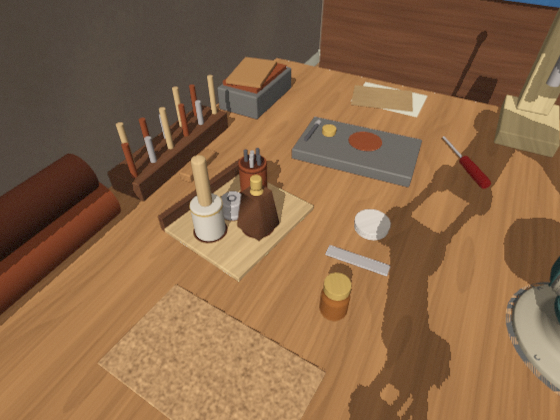

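Both views agree with the marks: maul on the left spot (top view 231,155), weight on the near spot (256,190), cup on the right spot (288,165) and anvil between them (260,163). The mat is on the left, and the slab with its pad (411,231) on the right. I'll fit the board pose, then move the maul first. Each object will go back by replaying its exact pick pose in reverse.

```bash
cat > h.py <<'E'
from plant import r, gripper_to, inverse_kinematics, vision, models, telemetry
import numpy as np, cv2
# local spots: cup, weight, maul, anvil ; mean of the two cameras' marks
L=np.array([[22,-67],[-45,0],[22,67],[22,0]])/1e3
M=np.array([[.6368,-.0522],[.5820,.0235],[.6589,.0819],[.6488,.0133]])
lc,mc=L-L.mean(0),M-M.mean(0)
yaw=np.arctan2((lc[:,0]*mc[:,1]-lc[:,1]*mc[:,0]).sum(),(lc*mc).sum())
R=np.array([[np.cos(yaw),-np.sin(yaw)],[np.sin(yaw),np.cos(yaw)]])
FIT=M.mean(0)+lc@R.T
Q=[0,1,0,0]; Z=.33
SRC=dict(zip(("cup","weight","maul","anvil"),FIT))
DST=dict(cup=(.605,.31),weight=(.50,.31),maul=(.395,.31),anvil=(.4797,-.3365))
H=dict(cup=.072,weight=.115,maul=.130,anvil=.028)      # grasp height on the thing
OPEN=dict(cup=.080,weight=.050,maul=.055,anvil=.080)
F=dict(cup=30,weight=40,maul=35,anvil=40)
def pick(n,xy,zs):
    x,y=xy; z=zs+H[n]+.006
    r.move_to([x,y,Z],Q); gripper_to(OPEN[n],F[n])
    r.move_l([x,y,z],vel=.15); gripper_to(0,F[n]); o=telemetry.current_opening()
    r.move_l([x,y,z+.02],vel=.06); r.move_l([x,y,Z],vel=.2)
    print(n,"grip",round(o,4),"lifted",round(telemetry.current_opening(),4),"F",np.round(telemetry.current_wrist_force(),1))
def place(n,xy,zs):
    x,y=xy; z=zs+H[n]+.006
    r.move_to([x,y,Z],Q); r.move_l([x,y,z+.03],vel=.2)
    g=r.move_l([x,y,z+.0008],vel=.03,guard=12)
    print(n,"down, guard",g,np.round(telemetry.current_ee_pos()-[x,y,z],4))
    gripper_to(OPEN[n]); r.move_l([x,y,Z],vel=.2); print("t",telemetry.current_t())
def shot(c,f): cv2.imwrite("pics/"+f,vision.snapshot(c)[:,:,::-1])
def marks(names,c):
    for n in names: print(c,n,[(np.round(d["at"],4).tolist(),round(d["score"],2)) for d in models.mark_of(n,c)[:1]])
E
python3 - <<'E'
from h import *
print(yaw,FIT.round(4).tolist(),((FIT-M)*1e3).round(1).tolist())
pick("maul",SRC["maul"],.012); place("maul",DST["maul"],.004)
shot("side","s1.png"); marks(["maul","anvil"],"side")
E
```

```text
-0.15642019601579452 [[0.6377, -0.0522], [0.582, 0.0245], [0.6586, 0.0802], [0.6482, 0.014]] [[0.9, 0.0], [-0.0, 1.0], [-0.3, -1.7], [-0.6, 0.7]]
maul grip 0.0253 lifted 0.0255 F [-0.7 -0.2 -3. ]
maul down, guard False [0.0002 0.0001 0.001 ]
t 12.7083
side maul [([0.3958, 0.3094, 0.0012], 0.69)]
side anvil []
```

View pics/s1.png

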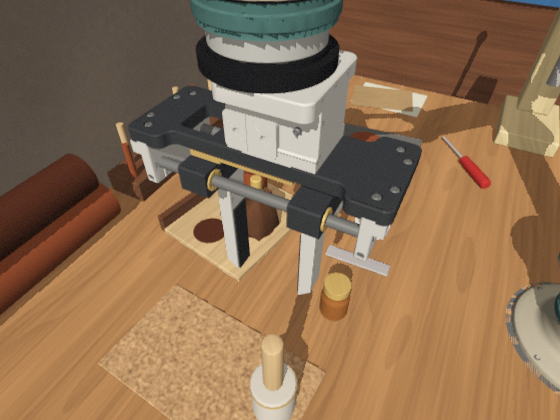

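The maul stands upright on the mat (pixel 274,395), its spot on the board is empty, and the jar is untouched. Next are the weight and the cup.

```bash
python3 - <<'E'
from h import *
pick("weight",SRC["weight"],.012); place("weight",DST["weight"],.004)
pick("cup",SRC["cup"],.012); place("cup",DST["cup"],.004)
r.move_to([.45,-.25,Z],Q)
shot("side","s2.png"); marks(["cup","weight","maul","anvil","jar"],"side")
shot("top","t2.png"); marks(["cup","weight","maul","anvil","pad"],"top")
E
```

```text
weight grip 0.0209 lifted 0.0205 F [-0.5 -0.2 -5.4]
weight down, guard False [0.0002 0.0001 0.001 ]
t 23.1333
cup grip 0.0575 lifted 0.0578 F [ 1.   0.4 -2.8]
cup down, guard False [0.0002 0.0001 0.001 ]
t 34.85
side cup [([0.606, 0.3135, 0.0085], 0.57)]
side weight [([0.4997, 0.3136, 0.0064], 0.58)]
side maul [([0.3945, 0.3127, 0.0043], 0.88)]
side anvil [([0.6514, 0.0139, 0.0111], 0.86)]
side jar [([0.3809, 0.124, -0.0024], 0.66)]
top cup [([0.606, 0.3091, 0.001], 0.87)]
top weight [([0.5019, 0.3096, 0.0027], 0.88)]
top maul [([0.3955, 0.3115, 0.0059], 0.95)]
top anvil [([0.6479, 0.0148, 0.0139], 0.75)]
top pad [([0.4827, -0.3353, 0.0302], 0.74)]
```

View pics/s2.png

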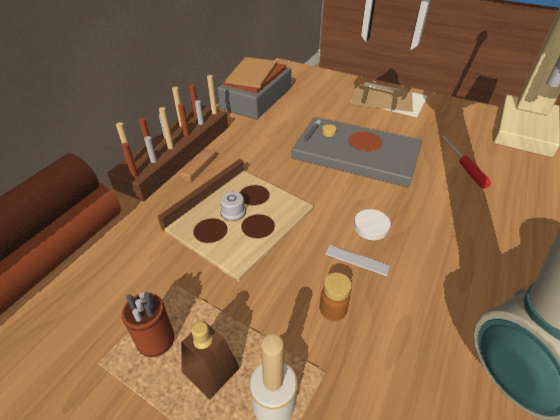

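All three stand upright on the mat: cup (148,325), weight (209,362) and maul (274,385). The anvil is still on its spot (233,206). Now the anvil.

```bash
python3 - <<'E'
from h import *
pick("anvil",SRC["anvil"],.012); place("anvil",(.4805,-.336),.033)
r.move_to([.5,.1,Z],Q)
shot("side","s3.png"); marks(["anvil"],"side")
shot("top","t3.png"); marks(["anvil","cup","weight","maul"],"top")
a=cv2.imread("pics/t3.png")[140:310,330:470]; cv2.imwrite("pics/t3c.png",cv2.resize(a,None,fx=3,fy=3,interpolation=cv2.INTER_CUBIC))
E
```

```text
anvil grip 0.0472 lifted 0.0476 F [-0.7 -1.7 -6. ]
anvil down, guard False [ 0.0002 -0.0001  0.001 ]
t 49.625
side anvil [([0.4806, -0.3356, 0.0344], 0.8)]
top anvil [([0.4766, -0.3374, 0.0325], 0.55)]
top cup [([0.6097, 0.3075, 0.0006], 0.7)]
top weight [([0.5016, 0.3104, 0.0026], 0.78)]
top maul [([0.3961, 0.313, 0.0056], 0.59)]
```

View pics/t3c.png

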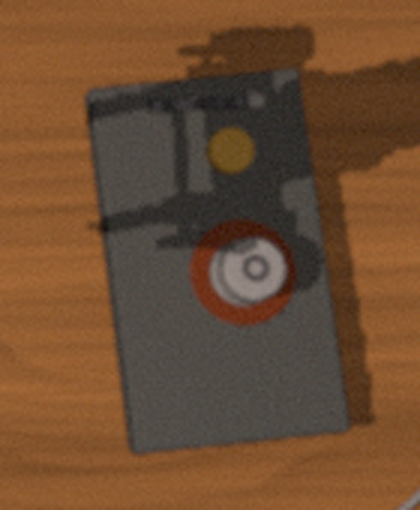

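The anvil is on the pad. Its base comes to about (245,268) after parallax correction, against the pad centre at (243,272), which is about 4 mm off. Now I'll return the three things in reverse order.

```bash
python3 - <<'E'
from h import *
for n in ("cup","weight","maul"):
    pick(n,DST[n],.004); place(n,SRC[n],.012)
r.move_to([.3,.3,Z],Q)
shot("side","s4.png"); marks(["cup","weight","maul","anvil","jar"],"side")
shot("top","t4.png"); marks(["cup","weight","maul","anvil"],"top")
a=cv2.imread("pics/t4.png")[100:310,190:470]; cv2.imwrite("pics/t4c.png",cv2.resize(a,None,fx=2.5,fy=2.5,interpolation=cv2.INTER_CUBIC))
E
```

```text
cup grip 0.0577 lifted 0.0573 F [ 0.1  0.1 -3.4]
cup down, guard False [ 0.0002 -0.      0.001 ]
t 62.375
weight grip 0.021 lifted 0.0209 F [ 0.2  0.8 -4.7]
weight down, guard False [0.0002 0.     0.001 ]
t 73.1333
maul grip 0.0254 lifted 0.0257 F [-0.6 -0.2 -4. ]
maul down, guard False [ 0.0002 -0.      0.0011]
t 83.2667
side cup [([0.638, -0.0494, 0.0128], 0.57)]
side weight [([0.4832, -0.3396, 0.033], 0.67)]
side maul [([0.6586, 0.0827, 0.0109], 0.67)]
side anvil [([0.4834, -0.3363, 0.0352], 0.41)]
side jar [([0.3786, 0.1252, -0.0015], 0.73)]
top cup [([0.6394, -0.0505, 0.0096], 0.67)]
top weight [([0.3786, 0.1294, -0.0021], 0.71)]
top maul [([0.6573, 0.0816, 0.0124], 0.79)]
top anvil [([0.4799, -0.3381, 0.0328], 0.83)]
```

View pics/t4c.png

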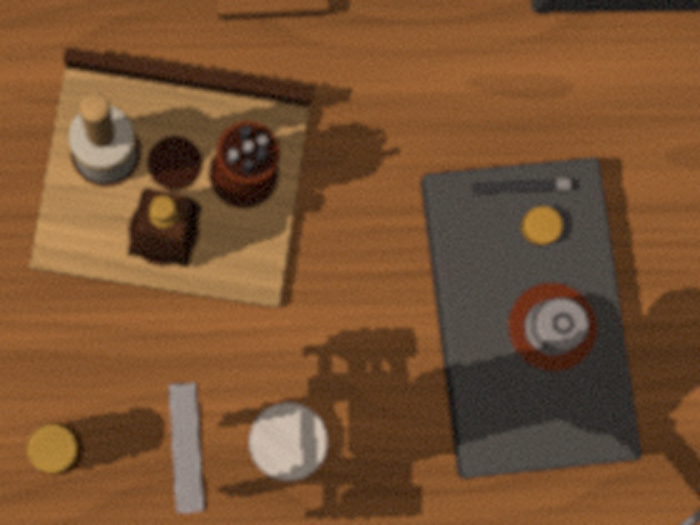

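View pics/s4.png

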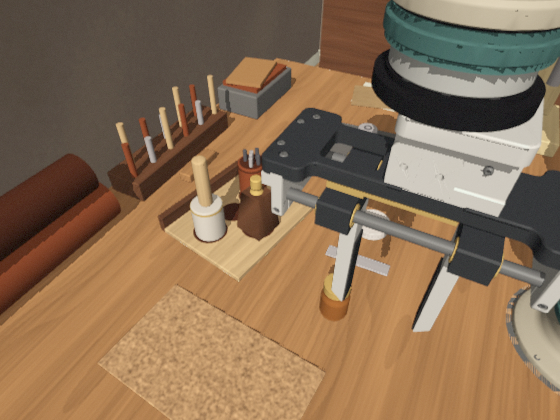

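Cup, maul and weight stand upright on their spots. The weight's network readings this time were false hits on the pad and the jar. In the picture its knob is at full-frame (255,185), against about (256,184) at the start, so it is in place. Handing in.

```bash
python3 -c "
from h import *
r.hold(.3); print(telemetry.current_t()); r.sign_off()"
```

```text
85.6667
the job is handed in; nothing more can be done
```

The job is done and was handed in at about 86 s of the 149 s allowed. I moved the maul, weight and cup onto the cork mat, set the anvil on the pad, then put all three back by reversing the exact poses they were picked from.

Last checks:
- **Anvil:** it stands on the pad. The network readings put it about 1–3 mm from the pad's centre, and my own estimate from the picture was about 4 mm (limit 12 mm).
- **Cup and maul:** both stand upright, about 3 mm or less from their starting positions (limit 15 mm).
- **Weight:** the network failed on it in the last pictures, reporting the pad and the jar instead. I checked it by eye: it stands upright with its knob within about a pixel (roughly 2 mm) of where it was at the start.
- **Jar:** its last reading is within a few mm of the start, which is about the measuring error.
- **Placings:** none of the seven tripped the force guard, and the arm ended well clear of everything.

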